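# Unlock and set the test supply's voltage dial

## Task

Draw the orange-handled lock pin out of the blue test supply and park it, upright and fully down on its collar, at the closed end of the notch in the green pin rest. Only then, with the pin let go, turn the dial clockwise until its red pointer line stands at the yellow marker on the scale, within half a small division. Do not shift the marker, and leave the jar, spray can, screwdriver and battery where they are.

Things in the scene. Friction and masses are not known exactly. Their poses are not given: they have to be found in the camera images.
- supply: Blue test supply, fixed: tilted case 240 mm wide (y), origin under the dial axis on the bench; x level, away from the robot, z up. Its face slopes 35 degrees, rising away from the robot; the dial axis meets the face 122 mm above the bench (above this origin); the face reaches 95 mm downhill and 125 mm uphill of it. Its highest edge is 194 mm up.
- dial_grip (a point): On the dial's axis, 36 mm above the sloping face, height to grip. z = dial axis, out of the face; -x points along the pointer and turns with it. Black round knob 44 mm across, 10 to 48 mm above the face. Below it a skirt disc 84 mm across, 4 to 10 mm above the face, with two ears reaching 60 mm from the axis and 12 mm above the face, one on each side of the lock pin.
- dial (a joint): Turn of the dial, rad, clockwise positive seen facing it; about 0 when locked, pointer downhill (to the robot). Stops at -0.15 and 5.1. Friction 0.12 N m, stays where left. With the pin in its bore, between the ears, it cannot turn. One grasp gives at most about 1.5 rad, so regrasp.
- dial_pointer (a point): Where the line of the dial's red pointer meets the scale, 60 mm from the axis, 4 mm above the face; turns with the dial.
- marker (a joint): Angle of the yellow marker on the scale, rad, counted as the dial's: the dial must come to this value. 1.9 to 3.8. The marker is a stiff clip that must stay where it is. Scale ticks every 10 degrees, from 0 (downhill) clockwise to 300 degrees.
- marker_tip (a point): Inner end of the yellow marker (a tab 18 x 7 mm), 60 mm from the dial's axis, 4 mm above the face.
- bore_mouth (a point): Mouth of the lock pin's blind bore in the sloping face, 52 mm downhill of the dial axis; bore 11 mm wide, 24 mm deep, square to the face. Axes are those of the supply's base: x level, away from the robot, z up.
- pin: Loose lock pin, about 50 g, 76 mm long. Origin at the foot of its shaft, z along it to the handle. Steel shaft 8 mm across, 0 to 36 mm; collar 22 mm across, 36 to 40 mm; orange round handle 14 mm across, 40 to 76 mm. Starts in its bore, square to the face with some play, foot on the bore's bottom: collar's underside 12 mm above the face.
- pin_collar (a point): On the pin's axis at the underside of the collar.
- rest: Green pin rest, fixed to the bench left or right of the supply. Horizontal plate, 6 mm thick, 35 mm wide, top 70 mm up, carried by a post (x = 20 to 32 mm, 40 mm wide) beyond the closed end of its notch; free below the notch. Origin on the bench under point notch, same axes.
- notch (a point): Near the closed end of the notch, on the plate's top face; z up. The notch is a slot through the plate along x, 11 mm wide, open at -x (robot's side), where from 20 mm to 32 mm before this point it flares to about 20 mm. Its closed end is 6 mm beyond this point, so the pin's shaft touches it when 2 mm beyond.
- flux_jar: Bystander: jar 60 mm across, 65 mm high with yellow lid; origin centre of underside.
- spray_can: Bystander: metal can 54 mm across, 160 mm high with a green label; origin centre of underside.
- screwdriver: Bystander: screwdriver lying on the bench in front of the supply, 200 mm long along its x, red handle 26 mm thick at -x; origin under its middle.
- battery: Bystander: power tool battery 75 x 60 x 65 mm, black and orange; origin centre of underside.
There are look-alikes about, which are no part of the job. Leave any purple look-alike of the pin alone.

How it is judged:
On the way, in this order (a step that is already met when the one before it is completed fails the run):
1. the lock pin is drawn clear of its bore (distance between pin and bore_mouth above 0.04 m), for 0.1 s.
2. the pin stands released in the notch of the rest, the dial not yet turned (horizontal distance between pin_collar and notch below 0.009 m and z of pin_collar in the frame of notch between -0.003 and 0.003 m and angle between pin's own z axis and vertical below 0.15 rad and contact force between the fingers and pin below 0.1 N and value of joint dial below 0.3 rad), for 0.2 s.
At the end, for the whole second after the job is handed in: The dial's pointer is within 5.2 mm of the marker's tip at the 60 mm scale radius (5 degrees) and the dial is still; the pin rests in the notch: collar's underside within 9 mm sideways and 3 mm in height of the notch point, pin upright within 0.15 rad (distance between dial_pointer and marker_tip below 0.0052 m and velocity of joint dial between -0.02 and 0.02 rad/s and horizontal distance between pin_collar and notch below 0.009 m and z of pin_collar in the frame of notch between -0.003 and 0.003 m and angle between pin's own z axis and vertical below 0.15 rad and linear speed of pin below 0.02 m/s); the robot touches nothing.
It fails at once if the marker is shifted by more than 5 mm (distance of marker_tip from where it was at the start of the episode above 0.005 m).
It fails at once if the flux jar is moved by more than 30 mm (distance of flux_jar from where it was at the start of the episode above 0.03 m).
It fails at once if the spray can is moved by more than 30 mm (distance of spray_can from where it was at the start of the episode above 0.03 m).
It fails at once if the screwdriver is moved by more than 30 mm (distance of screwdriver from where it was at the start of the episode above 0.03 m).
It fails at once if the battery is moved by more than 30 mm (distance of battery from where it was at the start of the episode above 0.03 m).
It also fails if it takes over 72 s, if anything falls off the work surface, if the arm or the gripper's body presses on something with over 40 N, if the wrist force passes 120 N, or if a joint passes its speed limit or range.

## Robot

A 6-joint arm with a two-finger parallel gripper is mounted at the origin on the work surface. World frame = base frame: x ahead of the robot, y to its left, z up, the work surface at z = 0. Lengths are in m, angles in rad, forces in N, time in s.
With the tool pointing down it reaches from about 0.35 to 0.85 m from the base axis. Payload 8.1 kg.
Tool frame: the origin (TCP) lies at the very end of the fingers, on their centre line; the grasp point (between the pads) lies 19 mm behind it; z points along the fingers, y is the line along which they close (so a half turn about z gives the same grasp; the last joint's range is limited). The gripper opens to 93 mm and grips with 3 to 60 N. Pads are 15 mm wide; open, the fingers measure 128 mm over their backs; the gripper's body (75 mm by 188 mm) begins 65 mm behind the grasp point.
Start: joints at [-1.259, 0.13, 1.488, -0, 1.523, -0.085], TCP at [0.232, -0.553, 0.219] pointing down, gripper open.
Joint ranges: [-2.96, 2.96], [-0.89, 2.26], [0.02, 2.5], [-1.34, 4.48], [0, 2.73], [-2.66, 2.66]. Speed limits (rad/s): [2.39, 2.39, 2.79, 3.14, 3.14, 3.14].

## Interface

Orientations are given as a rotation vector (axis times angle).
In Python, from plant import read_state, eyes, workorder gives the robot as it stands. The module is installed in compiled form; this text tells all that it offers.
- The arm moves only by the tool play_rows, never from a script. Its argument "targets" is one flat list of numbers, 4 for each row, row after row: the shift along the tool's x, y, z in cm, then the turn about the tool's z in degrees. In form: [dx, dy, dz, roll, dx, dy, dz, roll, ...]. A call has 1 to 8 rows; each row is the pose to reach, as a shift and turn from the pose commanded when the call began, along the tool's axes at that moment; what a row does not reach only later rows make up. A row lasts 1/12 s, in which the tool goes at most 41.7 mm and 7.16 degrees, less where a joint would pass 70% of its speed; a pose out of reach is approached as far as the arm can. A call with a gripper value outside its range is refused whole. "grip" is the finger opening in cm, from 0 to 9.3, set as the call begins (left out, the last holds). The fingers move at their own pace and stop on an object; "grip_force" is the grip in N (left out, the last holds). Time passes only in rows, so rows that repeat a pose let the fingers close. It gives the time, the measured TCP pose, the force, the opening and the grip force at its end, in the units of the state.
- read_state(): the state, without advancing time (a new reading comes with each control period).
- eyes.read_camera(name): name is "scene" or "top" or "wrist"; returns a dict with "image" (420x560x3 uint8, red, green, blue), "vfov" (degrees; the focal length in pixels is half the picture's height over the tangent of half this angle, whatever the lens; pixels are square), "cx", "cy" (the principal point, pixels), "cam_to_world" (4x4, takes a point from camera to world coordinates); the wrist camera has in their place "T_tool_cam" (4x4, takes a point from camera to tool coordinates, whose origin is the TCP and whose axes are the flange's). Camera axes: x right, y up, looking along -z (the intrinsics and any distortion apply to the point x, -y, -z); pixel columns grow to the right and rows downward; lengths in m; the calibration is good to about 2 mm. A picture is of the moment at which its call begins: read the wrist's pose just before it. There is no depth.
- workorder.close_job(): hands the job in; it is judged then, once.
The state is a dict: "t": time; "q": joint angles; "dq": joint speeds; "joint_torque": joint torques, N m; "tool_pos": TCP position; "orientation": TCP orientation; "force": force on the tool from outside, world axes, zero at the start; "wrist_torque": the same for the moment, N m; "opening": finger opening in m; "gripper_force": force on a finger pad.
Only numpy, scipy, OpenCV 4.12 (cv2) and the standard library are available. Lean on these libraries where they do the work, as an engineer would, in place of code of your own. Each camera call takes 0.05 s, during which the arm holds its last target. There are 200 camera calls.

## Working session

There is one attempt and no reset: what is moved stays moved. The work goes in short steps, Python scripts to look and compute and a tool call to move; the robot and the scene stay as the last step left them, time stands still between calls to the robot, and variables do not carry over. Pictures are saved under pics/ and viewed, at most 10 in all, crops included, and the job is handed in when it is done.

Besides the shell and the picture viewer there is one more tool, called after ">>>" by a JSON object that holds its "op" and its "data". play_rows: Moves the arm, as the interface text tells. Its arguments: {"type":"object","properties":{"targets":{"type":"array"},"grip":{"type":"number"},"grip_force":{"type":"number"}},"required":["targets"]}

```bash
mkdir -p pics; ls; cat > h.py <<'E'
import numpy as np, cv2
from scipy.spatial.transform import Rotation as R
from plant import read_state, eyes, workorder
def cam(n):
    s=read_state(); c=eyes.read_camera(n)
    if n=='wrist':
        T=np.eye(4);T[:3,:3]=R.from_rotvec(s['orientation']).as_matrix();T[:3,3]=s['tool_pos']
        c['cam_to_world']=T@np.array(c['T_tool_cam'])
    c['f']=c['image'].shape[0]/2/np.tan(np.radians(c['vfov'])/2)
    return c
def save(c,n): cv2.imwrite('pics/'+n,cv2.cvtColor(c['image'],cv2.COLOR_RGB2BGR))
def ray(c,u,v):
    M=np.array(c['cam_to_world']); d=M[:3,:3]@np.array([(u-c['cx'])/c['f'],-(v-c['cy'])/c['f'],-1]); return M[:3,3],d/np.linalg.norm(d)
def onz(c,u,v,z):
    o,d=ray(c,u,v); return o+d*(z-o[2])/d[2]
def onplane(c,u,v,p,n):
    o,d=ray(c,u,v); return o+d*(np.dot(p-o,n)/np.dot(d,n))
def proj(c,p):
    M=np.linalg.inv(np.array(c['cam_to_world'])); q=M[:3,:3]@np.array(p)+M[:3,3]
    return np.array([c['cx']+c['f']*q[0]/-q[2], c['cy']-c['f']*q[1]/-q[2]])
def meet(c1,p1,c2,p2):
    a,d=ray(c1,*p1);b,e=ray(c2,*p2)
    t=np.linalg.lstsq(np.c_[d,-e],b-a,rcond=None)[0]; x,y=a+d*t[0],b+e*t[1]
    return (x+y)/2,np.linalg.norm(x-y)
E
python3 - <<'E'
from h import *
for n in('scene','top','wrist'):
    c=cam(n);save(c,n+'0.png');print(n,{k:np.round(v,3) if k!='image' else v.shape for k,v in c.items()})
print(read_state())
a=[cv2.imread('pics/%s0.png'%n) for n in('scene','top')]
E
```

```text
pics
scene {'image': (420, 560, 3), 'vfov': np.float64(53.252), 'cx': np.float64(275.721), 'cy': np.float64(204.001), 'cam_to_world': array([[ 0.049, -0.805,  0.591,  1.057],
       [ 0.999,  0.045, -0.021,  0.008],
       [-0.009,  0.591,  0.806,  0.76 ],
       [ 0.   ,  0.   ,  0.   ,  1.   ]]), 'f': np.float64(418.884)}
top {'image': (420, 560, 3), 'vfov': np.float64(54.465), 'cx': np.float64(278.391), 'cy': np.float64(212.763), 'cam_to_world': array([[-0.01 ,  0.991, -0.134,  0.479],
       [-1.   , -0.013, -0.021,  0.009],
       [-0.023,  0.134,  0.991,  0.928],
       [ 0.   ,  0.   ,  0.   ,  1.   ]]), 'f': np.float64(408.048)}
wrist {'image': (420, 560, 3), 'vfov': np.float64(58.66), 'cx': np.float64(283.189), 'cy': np.float64(212.94), 'T_tool_cam': array([[ 0.   ,  0.953,  0.302,  0.084],
       [ 1.   , -0.   , -0.   , -0.   ],
       [ 0.   ,  0.302, -0.953, -0.166],
       [ 0.   ,  0.   ,  0.   ,  1.   ]]), 'cam_to_world': array([[ 0.387,  0.879,  0.279,  0.309],
       [-0.922,  0.369,  0.115, -0.52 ],
       [-0.002, -0.302,  0.953,  0.383],
       [ 0.   ,  0.   ,  0.   ,  1.   ]]), 'f': np.float64(373.757)}
{'t': 0.15, 'q': array([-1.25941167e+00,  1.31018520e-01,  1.48900232e+00,  1.49130349e-05,
        1.52305569e+00, -8.53886005e-02]), 'dq': array([-3.56713301e-04, -6.01336020e-04, -2.33461509e-03, -2.96598551e-03,
       -6.00013983e-05, -4.96795136e-04]), 'joint_torque': array([ 9.62007834e-04, -5.60474074e+01, -4.92336202e+01,  7.69057218e-02,
        3.06956924e-02, -1.22186962e-04]), 'tool_pos': array([ 0.2317603 , -0.55294419,  0.21782476]), 'orientation': array([-3.07852600e+00, -6.18877746e-01,  2.39461796e-04]), 'force': array([ 0.33762951, -0.5060486 , -0.33136174]), 'wrist_torque': array([ 0.00335093,  0.0168365 , -0.00608019]), 'gripper_force': 0.0, 'opening': 0.09354177768909588}
```

View pics/scene0.png

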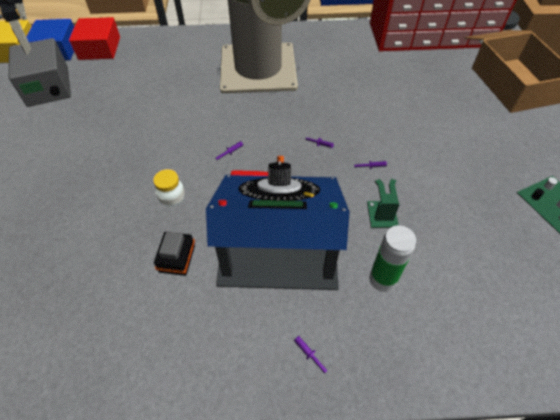

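View pics/top0.png

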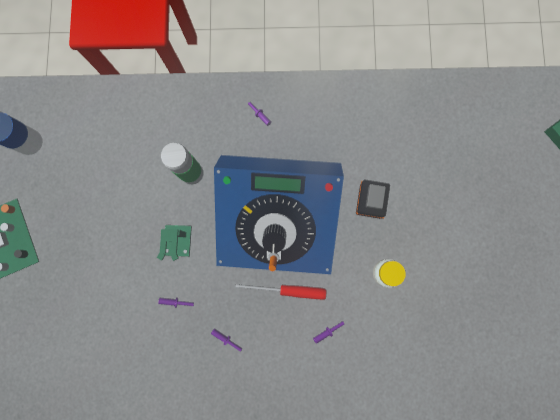

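The orange-handled pin is at top pixel (272,263), in the face just downhill of the dial. The purple look-alikes are at (175,302), (227,341), (329,332) and (260,114). The orange at (374,215) is the battery trim. I choose (272,263). The rest is at (175,242), the marker at (247,210).

```bash
python3 - <<'E'
from h import *
a=cv2.imread('pics/top0.png')[150:300,145:345]
cv2.imwrite('pics/crop1.png',cv2.resize(a,None,fx=4,fy=4,interpolation=cv2.INTER_CUBIC))
for n in('top','scene'):
    c=cv2.imread(f'pics/{n}0.png');h=cv2.cvtColor(c,cv2.COLOR_BGR2HSV)
    for nm,lo,hi in (('blue',(105,120,30),(125,255,255)),('orange',(5,150,120),(15,255,255)),('yellow',(20,150,120),(32,255,255)),('green',(60,80,30),(90,255,255))):
        m=cv2.inRange(h,lo,hi);k,l,st,ce=cv2.connectedComponentsWithStats(m)
        for i in range(1,k):
            if st[i,4]>(12 if nm!='blue' else 500):
                x0,y0=ce[i]
                print(n,nm,st[i],ce[i].round(1), cv2.approxPolyDP(cv2.findContours((l==i).astype('uint8'),0,2)[0][0],4,True)[:,0].tolist() if nm=='blue' else '')
E
```

```text
top blue [ 214  156  129  118 6203] [270.5 217.1] [[221, 156], [214, 167], [217, 264], [267, 268], [242, 249], [235, 220], [253, 198], [280, 193], [309, 209], [316, 236], [307, 253], [276, 269], [329, 273], [342, 176], [330, 180], [331, 192], [312, 194], [305, 185], [303, 194], [250, 189], [252, 171], [299, 174], [256, 170], [249, 158]]
top orange [269 256   7  15  71] [271.8 263.3] 
top yellow [244 206   8   7  33] [247.6 209.2] 
top yellow [379 261  26  25 510] [391.9 273.2] 
top green [545 121  15  28 216] [554.5 133.5] 
top green [187 161   6  12  16] [190.  167.4] 
top green [175 171  24  11  93] [186.8 176.7] 
top green [223 176   8   8  51] [226.5 179.6] 
top green [255 176  46  15 550] [277.2 183.4] 
top green [   0  199   38   79 1482] [ 16.  241.7] 
top green [157 226  34  34 808] [174.3 241.3] 
scene blue [  27   19   47   41 1046] [53.4 33.7] [[36, 21], [28, 40], [52, 37], [69, 59], [70, 20]]
scene blue [ 206  176  143   75 7463] [277.6 219.3] [[206, 209], [208, 245], [345, 248], [348, 210], [335, 178], [293, 177], [311, 181], [320, 190], [313, 198], [301, 199], [304, 209], [249, 208], [255, 198], [238, 189], [247, 180], [264, 177], [225, 176]]
scene orange [98 17 18  5 20] [107.2  17.5] 
scene orange [278 156   6   6  27] [280.9 158.3] 
scene yellow [  0  20  19  25 325] [ 6.9 33.5] 
scene yellow [ 19  20  12  14 103] [24.9 25.1] 
scene yellow [154 170  24  21 394] [165.8 179.5] 
scene yellow [306 193   8   4  16] [309.6 194.1] 
scene green [ 20  81  23  13 205] [30.9 86.9] 
scene green [368 179  30  49 939] [384.2 207.3] 
scene green [ 518  179   42   54 1043] [544.5 201.8] 
scene green [252 199  51   8 326] [277.3 202.9] 
scene green [329 202   9   7  50] [333.4 204.8] 
scene green [372 251  35  35 646] [386.3 271.1]
```

View pics/crop1.png

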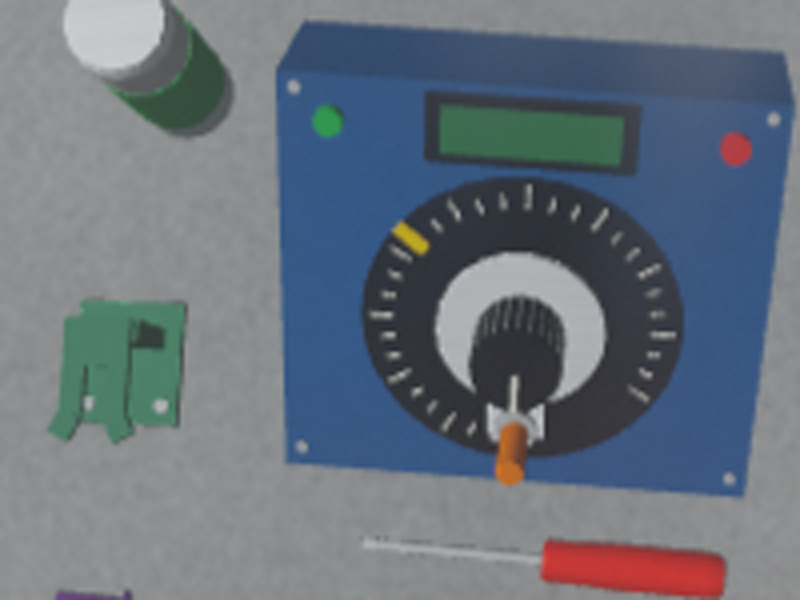

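Crop: face corners at top-image pixels (214.3,167.5), (343.7,175.7), (216.7,265.5) and (331.2,274). The orange pin stands in front of the pointer. The marker sits upper left at crop (411,238), and the rest's notch opens toward the robot at crop (97,390). The choice is confirmed.

```bash
cat > m.py <<'E'
from h import *
c=cam('top')
P=[onz(c,214.3,167.5,.1937),onz(c,343.7,175.7,.1937),onz(c,216.7,265.5,.0675),onz(c,331.2,274,.0675)]
print(np.round(P,4)); print(np.linalg.norm(P[0]-P[1]),np.linalg.norm(P[2]-P[3]))
up=(P[0]+P[1])/2;lo=(P[2]+P[3])/2
d=P[0]+P[2]-P[1]-P[3]; yaw=np.arctan2(-d[0],d[1]); print('yaw',np.degrees(yaw), 'mid-line yaw',np.degrees(np.arctan2((up-lo)[1],(up-lo)[0])),'L',np.linalg.norm(up-lo))
ctr=lo+(up-lo)*95/220; print('axis at face',ctr)
E
cat >> m.py <<'E'
Rz=R.from_euler('z',yaw).as_matrix(); Rs=Rz@R.from_euler('y',-35,degrees=True).as_matrix() # x uphill, z normal
n=Rs[:,2]
s=cam('scene')
m=onplane(c,411/4+145,238/4+150,ctr+.004*n,n); l=Rs.T@(m-ctr); print('marker local',l,'r',np.hypot(*l[:2]),'ang',np.arctan2(l[1],-l[0]))
m=onplane(s,309.6,194.1,ctr+.004*n,n); l=Rs.T@(m-ctr); print('marker scene',l,'ang',np.arctan2(l[1],-l[0]))
pt=Rs@[-.052,0,-.024+.071]+ctr; print('pin top exp',pt,proj(c,pt),proj(s,pt), 'meas meet of orange centroids',meet(c,(271.8,263.3),s,(280.9,158.3)))
for u,v in((97,366),(97,410),(65,318),(133,318),(65,440),(133,430)): print('rest',onz(c,u/4+145,v/4+150,.07))
E
python3 m.py
```

```text
[[ 0.6637  0.1423  0.1937]
 [ 0.6447 -0.0958  0.1937]
 [ 0.4847  0.1578  0.0675]
 [ 0.4649 -0.0814  0.0675]]
0.23886584626338875 0.24002841873192945
yaw -4.656869066628921 mid-line yaw -4.76493602300941 L 0.2198779765924384
axis at face [0.55228132 0.03173873 0.12199545]
marker local [0.0442536  0.05564443 0.004     ] r 0.07109630043047772 ang 2.242660293192759
marker scene [0.04626138 0.05830723 0.004     ] ang 2.2415042853050173
pin top exp [0.48295693 0.03738569 0.13066963] [272.95331989 265.63492477] [279.37747935 158.73119174] meas meet of orange centroids (array([0.48741153, 0.03978779, 0.13662684]), np.float64(0.0008592237872530991))
rest [0.53603353 0.25863061 0.07      ]
rest [0.51285465 0.25801941 0.07      ]
rest [0.561712   0.27640602 0.07      ]
rest [0.56128669 0.24007946 0.07      ]
rest [0.4973158 0.2745373 0.07     ]
rest [0.50218094 0.23869702 0.07      ]
```

```bash
cat >> h.py <<'E'
CTR=np.array([.5523,.0317,.122]);YAW=np.radians(-4.7)
RS=R.from_euler('z',YAW).as_matrix()@R.from_euler('y',-35,degrees=True).as_matrix()
def go(p,head=None):
    s=read_state();M=R.from_rotvec(s['orientation']).as_matrix()
    d=M.T@(np.array(p)-s['tool_pos'])*100
    h=np.arctan2(M[1,0],M[0,0]); r=0 if head is None else np.degrees((h-head+np.pi)%(2*np.pi)-np.pi)
    print('t',round(s['t'],2),'head',round(np.degrees(h),1),'tcp',s['tool_pos'].round(4),'F',s['force'].round(1),'open',round(s['opening'],4),'move',d.round(2),'roll',round(r,1))
E
python3 - <<'E'
from h import *
g=CTR+RS@[-.052,0,.036];print(g)
s=read_state();go(s['tool_pos']+[0,0,.08]);go([g[0],g[1],.30],YAW);go([g[0],g[1],.30],YAW+np.pi)
E
```

```text
[0.48926801 0.03688217 0.1216635 ]
t 0.25 head 22.7 tcp [ 0.2318 -0.5531  0.2181] F [0.3 1.2 0.5] open 0.093 move [ 0.   -0.01 -8.  ] roll 0
t 0.25 head 22.7 tcp [ 0.2318 -0.5531  0.2181] F [0.3 1.2 0.5] open 0.093 move [ 46.55 -44.48  -8.15] roll 27.4
t 0.25 head 22.7 tcp [ 0.2318 -0.5531  0.2181] F [0.3 1.2 0.5] open 0.093 move [ 46.55 -44.48  -8.15] roll -152.6
```

>>> {"op": "play_rows", "data": {"targets": [0,0,-8,-15,0,0,-8,-15,46.5,-44.5,-8,-152,46.5,-44.5,-8,-152,46.5,-44.5,-8,-152,46.5,-44.5,-8,-152,46.5,-44.5,-8,-152,46.5,-44.5,-8,-152]}}

```text
t: 0.92
tool_pos: [0.3319, -0.3223, 0.2986]
orientation: [2.4, 2.027, 0.0]
force: [1.4, 0.7, -0.1]
opening: 0.0929
gripper_force: 0.0
```

```bash
python3 -c "
from h import *
go([.489,.037,.30],YAW+np.pi)"
```

```text
t 0.92 head 80.4 tcp [ 0.3319 -0.3223  0.2986] F [ 1.4  0.7 -0.1] open 0.0929 move [38.06  9.46 -0.14] roll -94.9
```

>>> {"op": "play_rows", "data": {"targets": [38,9.5,0,-95,38,9.5,0,-95,38,9.5,0,-95,38,9.5,0,-95,38,9.5,0,-95,38,9.5,0,-95,38,9.5,0,-95,38,9.5,0,-95], "grip": 5}}

```text
t: 1.58
tool_pos: [0.4676, -0.0175, 0.2988]
orientation: [1.134, 2.929, 0.0]
force: [0.5, -1.0, 1.2]
opening: 0.0509
gripper_force: 0.0
```

```bash
python3 -c "
from h import *
go([.489,.037,.30],YAW+np.pi)"
```

```text
t 1.58 head 137.7 tcp [ 0.4676 -0.0175  0.2988] F [ 0.5 -1.   1.2] open 0.0509 move [ 2.09  5.47 -0.11] roll -37.6
```

>>> {"op": "play_rows", "data": {"targets": [2.1,5.5,8,-37.6,2.1,5.5,8,-37.6,2.1,5.5,8,-37.6,2.1,5.5,8,-37.6,2.1,5.5,8,-37.6,2.1,5.5,8,-37.6,2.1,5.5,8,-37.6,2.1,5.5,8,-37.6]}}

```text
t: 2.25
tool_pos: [0.4891, 0.0351, 0.2186]
orientation: [-0.142, -3.138, -0.0]
force: [0.5, -0.3, -0.1]
opening: 0.05
gripper_force: 0.0
```

```bash
python3 - <<'E'
from h import *
g=[.4893,.0369,.1217]
go([g[0],g[1],.22],YAW+np.pi);go([g[0],g[1],g[2]-.019],YAW+np.pi)
c=cam('wrist')
h=cv2.cvtColor(c['image'],cv2.COLOR_RGB2HSV);m=cv2.inRange(h,(4,150,100),(16,255,255))
k,l,st,ce=cv2.connectedComponentsWithStats(m);print([(st[i],ce[i]) for i in range(1,k) if st[i,4]>30])
for s in (40,58,76): 
    p=CTR+RS@[-.052,0,-.024+s/1000]; q=proj(c,p);print(s,q);cv2.drawMarker(c['image'],tuple(int(v) for v in q),(0,255,255),0,12,1)
for a in(0,2.24):
    p=CTR+RS@[-.06*np.cos(a),.06*np.sin(a),.004];q=proj(c,p);cv2.drawMarker(c['image'],tuple(int(v) for v in q),(0,255,0),0,12,1)
save(c,'w1.png')
E
```

```text
t 2.25 head 174.8 tcp [0.4891 0.0351 0.2186] F [ 0.5 -0.3 -0.1] open 0.05 move [-0.    0.18 -0.14] roll -0.5
t 2.25 head 174.8 tcp [0.4891 0.0351 0.2186] F [ 0.5 -0.3 -0.1] open 0.05 move [-0.    0.18 11.59] roll -0.5
[(array([279, 196,  20,  31, 464], dtype=int32), array([288.96982759, 209.88362069])), (array([ 72, 288,  60,  25, 327], dtype=int32), array([108.0764526 , 294.62385321]))]
40 [285.71411237 222.94736456]
58 [285.75707965 216.30829455]
76 [285.80570608 208.79480246]
```

View pics/w1.png

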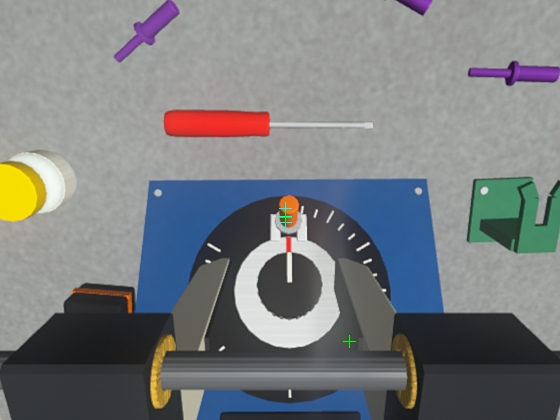

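The wrist view shows the pin handle at (289,210), about 2 mm left of (+y from) my estimate. The red pointer is at (289,245). The fingers straddle the pin line.

>>> {"op": "play_rows", "data": {"targets": [0.1,0.35,4,-0.5,0.1,0.35,7,-0.5,0.1,0.35,9.5,-0.5,0.1,0.35,11,-0.5,0.1,0.35,11.5,-0.5,0.1,0.35,11.5,-0.5]}}

```text
t: 2.8
tool_pos: [0.4873, 0.0385, 0.1023]
orientation: [-0.127, -3.136, -0.0]
force: [-0.6, 0.0, 1.2]
opening: 0.0499
gripper_force: 0.0
```

>>> {"op": "play_rows", "data": {"targets": [0,0,0,0,0,0,0,0,0,0,0,0,0,0,0,0,0,0,0,0,0,0,0,0,0,0,0,0,0,0,0,0], "grip": 0.8, "grip_force": 15}}

```text
t: 3.47
tool_pos: [0.4887, 0.0386, 0.104]
orientation: [0.125, 3.139, 0.0]
force: [-0.5, -0.2, 2.5]
opening: 0.0139
gripper_force: 15.0
```

```bash
python3 - <<'E'
from h import *
s=read_state();u=RS[:,2]
go(s['tool_pos']+u*.01);go(s['tool_pos']+u*.05);print(s['gripper_force'],s['q'])
E
```

```text
t 3.47 head 175.4 tcp [0.4887 0.0386 0.104 ] F [-0.5 -0.2  2.5] open 0.0139 move [ 0.57  0.   -0.82] roll 0
t 3.47 head 175.4 tcp [0.4887 0.0386 0.104 ] F [-0.5 -0.2  2.5] open 0.0139 move [ 2.87  0.01 -4.1 ] roll 0
14.999136328697205 [-2.58680625e-02 -8.29918526e-02  1.91896745e+00  1.32463370e-05
  1.30505349e+00 -1.51680690e+00]
```

>>> {"op": "play_rows", "data": {"targets": [0.29,0,-0.41,0,0.57,0,-0.82,0,1.15,0,-1.64,0,1.72,0,-2.46,0,2.3,0,-3.28,0,2.9,0,-4.1,0,2.9,0,-5.5,0,2.9,0,-7,0]}}

```text
t: 4.13
tool_pos: [0.4582, 0.041, 0.1743]
orientation: [-0.125, -3.138, 0.0]
force: [0.9, 1.0, -1.3]
opening: 0.0137
gripper_force: 15.0
```

```bash
python3 - <<'E'
from h import *
go([.40,.256,.17],np.radians(178))
for n in ('wrist','scene'):
    c=cam(n)
    if n=='wrist': c['image']=c['image']
    save(c,n+'2.png')
    h=cv2.cvtColor(c['image'],cv2.COLOR_RGB2HSV);m=cv2.inRange(h,(4,150,100),(16,255,255))
    k,l,st,ce=cv2.connectedComponentsWithStats(m);print([(st[i],ce[i].round(1)) for i in range(1,k) if st[i,4]>10])
E
```

```text
t 4.13 head 175.4 tcp [0.4582 0.041  0.1743] F [ 0.9  1.  -1.3] open 0.0137 move [ 7.52 20.97  0.43] roll -2.6
[(array([ 267,  268,   34,   40, 1026], dtype=int32), array([283.6, 286.1])), (array([ 48, 335,  63,  12, 339], dtype=int32), array([ 79.8, 340.2]))]
[(array([75, 17, 42, 10, 52], dtype=int32), array([97.5, 18.9])), (array([278, 119,   7,  19, 123], dtype=int32), array([280.9, 127.7])), (array([183, 240,  11,  33,  67], dtype=int32), array([188.6, 257.9]))]
```

View pics/wrist2.png

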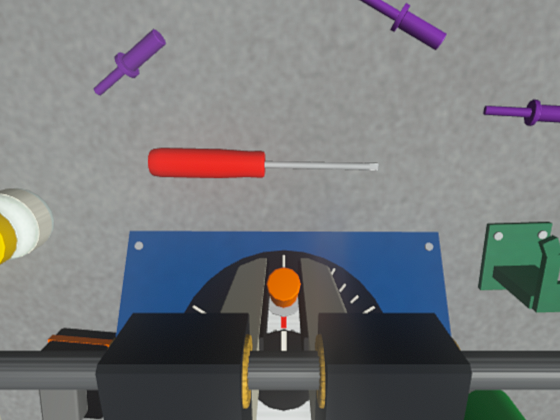

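The pin is out of the bore and held, with its orange handle at (284,287). Next I carry it high above the rest and look at the notch.

>>> {"op": "play_rows", "data": {"targets": [0,0,-4,0,0,3,-7.5,0,-6,21,-7.5,-2,-6,21,-7.5,-2,-6,21,-7.5,-2,-6,21,-7.5,-2,-6,21,-7.5,-2,-6,21,-7.5,-2]}}

```text
t: 4.9
tool_pos: [0.536, 0.2498, 0.247]
orientation: [-0.065, -3.139, -0.001]
force: [1.5, -1.0, -0.4]
opening: 0.0138
gripper_force: 15.0
```

```bash
python3 - <<'E'
from h import *
go([.53,.258,.24],np.radians(177))
c=cam('wrist');save(c,'raw3.png')
h=cv2.cvtColor(c['image'],cv2.COLOR_RGB2HSV);m=cv2.inRange(h,(55,70,30),(95,255,255))
k,l,st,ce=cv2.connectedComponentsWithStats(m);print([(st[i],ce[i].round(1)) for i in range(1,k) if st[i,4]>100])
a=c['image'][120:360,140:440];c['image']=cv2.resize(a,None,fx=2.5,fy=2.5,interpolation=cv2.INTER_CUBIC);save(c,'w3.png')
E
```

```text
t 4.9 head 177.6 tcp [0.536  0.2498 0.247 ] F [ 1.5 -1.  -0.4] open 0.0138 move [0.64 0.8  0.7 ] roll 0.6
[(array([ 267,  147,   55,   69, 3412], dtype=int32), array([293.6, 180.8])), (array([266, 311,  32,  40, 899], dtype=int32), array([282.2, 330.6]))]
```

View pics/w3.png

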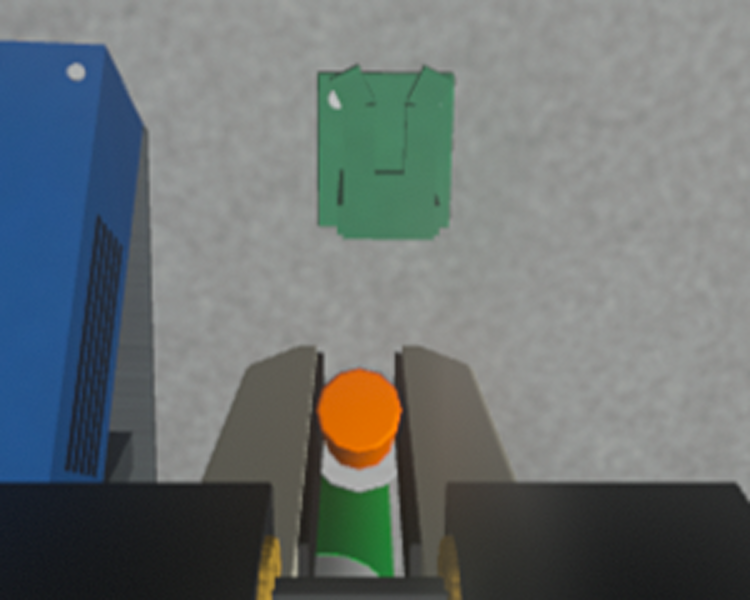

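```bash
python3 - <<'E'
from h import *
c=cam('wrist')
f=lambda u,v:onz(c,u/2.5+140,v/2.5+120,.07)
e,a=f(390,172),f(391,104);print(e,a,e-a,f(374,104)-f(408,104),f(345,236),f(436,238))
# pin as held: top disc centre, assuming pad mid-plane; handle blob
h=cv2.cvtColor(c['image'],cv2.COLOR_RGB2HSV);m=cv2.inRange(h,(4,150,100),(16,255,255))
print(proj(c,e))
s=read_state();M=R.from_rotvec(s['orientation']).as_matrix()
u,v=360/2.5+140,405/2.5+120
o,d=ray(c,u,v);# meet tool x-z plane
n=M[:,1];p=o+d*np.dot(s['tool_pos']-o,n)/np.dot(d,n) if abs(np.dot(d,n))>1e-3 else None
for z in (0,-.01,-.02,-.03,-.035,-.04): q=onz(c,u,v,s['tool_pos'][2]-z);print(z,(M.T@(q-s['tool_pos'])).round(4))
E
```

```text
[0.53512884 0.25941223 0.07      ] [0.50940201 0.26058658 0.07      ] [ 0.02572683 -0.00117435  0.        ] [-0.00051925 -0.01252359  0.        ] [0.55971658 0.24130793 0.07      ] [0.56197285 0.27630193 0.07      ]
[296.  188.8]
0 [-0.003   0.0018 -0.    ]
-0.01 [ 0.0023  0.0018 -0.01  ]
-0.02 [ 0.0076  0.0018 -0.02  ]
-0.03 [ 0.0129  0.0017 -0.03  ]
-0.035 [ 0.0156  0.0017 -0.035 ]
-0.04 [ 0.0183  0.0017 -0.04  ]
```

```bash
python3 - <<'E'
from h import *
go([.53,.258,.24],np.radians(177))
c=cam('wrist')
T=np.eye(4);T[:3,:3]=R.from_euler('z',177.6,degrees=True).as_matrix()@np.diag([1,-1,-1]);T[:3,3]=[.536,.2498,.247]
now=c['cam_to_world'].copy()
c['cam_to_world']=T@np.array(c['T_tool_cam'])
f=lambda u,v:onz(c,u/2.5+140,v/2.5+120,.07)
e,a=f(390,172),f(391,104);print(e,a,e-a,f(345,236),f(436,238))
u,v=360/2.5+140,405/2.5+120
for z in (-.03,-.035):q=onz(c,u,v,.247-z);print(z,(T[:3,:3].T@(q-T[:3,3])).round(4))
c['cam_to_world']=now;print(proj(c,e),proj(c,a)); save(c,'raw4.png')
h=cv2.cvtColor(c['image'],cv2.COLOR_RGB2HSV)
for m in (cv2.inRange(h,(55,70,30),(95,255,255)),cv2.inRange(h,(4,150,100),(16,255,255))):
  k,l,st,ce=cv2.connectedComponentsWithStats(m);print([(st[i],ce[i].round(1)) for i in range(1,k) if st[i,4]>100])
E
```

```text
t 5.0 head 177.5 tcp [0.5354 0.246  0.2473] F [-0.   0.1 -1.4] open 0.0136 move [0.59 1.17 0.73] roll 0.5
[0.53595977 0.26182103 0.07      ] [0.51022442 0.26299682 0.07      ] [ 0.02573535 -0.00117579  0.        ] [0.56055865 0.24371328 0.07      ] [0.5628271 0.2787119 0.07     ]
-0.03 [ 0.0129  0.0003 -0.03  ]
-0.035 [ 0.0155  0.0003 -0.035 ]
[300.20016471 189.51720185] [300.66254471 162.3650907 ]
[(array([ 271,  147,   54,   69, 3409], dtype=int32), array([297.5, 181.5])), (array([ 266,  311,   36,   40, 1027], dtype=int32), array([284.5, 330.2]))]
[(array([ 267,  268,   34,   39, 1007], dtype=int32), array([283.5, 286.3]))]
```

>>> {"op": "play_rows", "data": {"targets": [2,1.45,3,0.5,2,1.45,6,0.5,2,1.45,9,0.5,2,1.45,11,0.5,2,1.45,11.5,0.5,2,1.45,11.5,0.5,2,1.45,11.5,0.5,2,1.45,11.5,0.5]}}

```text
t: 5.72
tool_pos: [0.5181, 0.2608, 0.1361]
orientation: [0.085, 3.137, 0.002]
force: [-0.4, 0.0, -0.2]
opening: 0.0131
gripper_force: 15.0
```

```bash
python3 - <<'E'
from h import *
go([.455,.26,.09],np.radians(177));cam('wrist')
go([.455,.26,.09],np.radians(177))
c=cam('wrist');a=c['image'][160:340,165:405].copy()
h=cv2.cvtColor(c['image'],cv2.COLOR_RGB2HSV)
m=cv2.inRange(h,(55,70,30),(95,255,255))
k,l,st,ce=cv2.connectedComponentsWithStats(m);print([(st[i],ce[i].round(1)) for i in range(1,k) if st[i,4]>100])
c['image']=cv2.resize(a,None,fx=3.3,fy=3.3,interpolation=cv2.INTER_CUBIC);save(c,'w4.png')
E
```

```text
t 5.72 head 176.9 tcp [0.5181 0.2608 0.1361] F [-0.4  0.  -0.2] open 0.0131 move [ 6.31 -0.43  4.59] roll -0.1
t 5.77 head 176.9 tcp [0.5182 0.261  0.1361] F [ 0.7 -0.1  0.7] open 0.0136 move [ 6.32 -0.45  4.59] roll -0.1
[(array([ 249,  189,   72,   84, 5107], dtype=int32), array([284.5, 225. ])), (array([257, 390,  34,  30, 957], dtype=int32), array([273.4, 405.1]))]
```

View pics/w4.png

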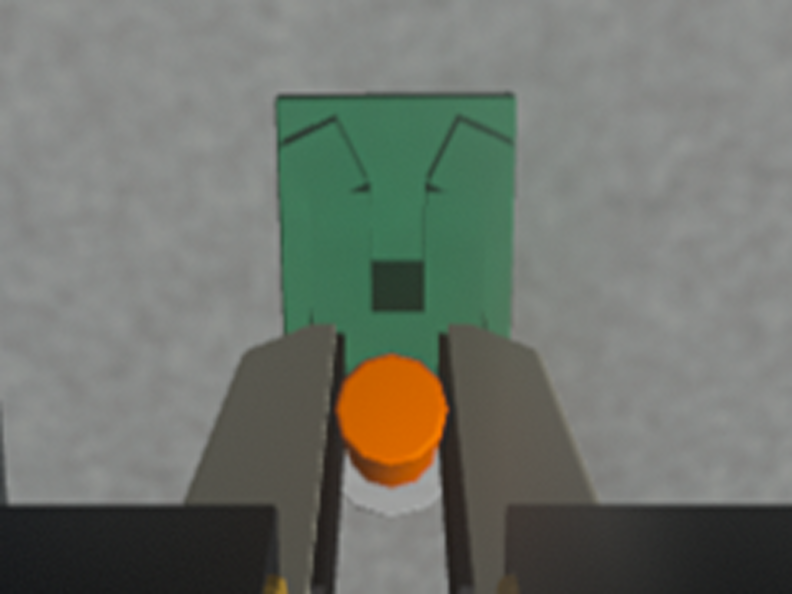

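The slot and pin now show in one view. Slot centre is at crop column 398, closed end at row 312; the pin is at column 392. The slot is therefore about 1.3 mm to +y of the pin.

```bash
python3 - <<'E'
from h import *
c=cam('wrist');s=read_state();M=R.from_rotvec(s['orientation']).as_matrix()
f=lambda u,v:onz(c,u/3.3+165,v/3.3+160,.07)
for p in((398,312),(398,190),(391.5,312)): print(f(*p),(M.T@(f(*p)-s['tool_pos'])).round(4))
go([.455,.262,.082],np.radians(177))
E
```

```text
[0.53596844 0.26177469 0.07      ] [-0.0178  0.0016  0.0657]
[0.50975164 0.26313441 0.07      ] [0.0084 0.0015 0.0656]
[0.53589633 0.26044974 0.07      ] [-0.0178  0.0002  0.0657]
t 5.87 head 176.9 tcp [0.5179 0.2611 0.1356] F [ 0.1  0.4 -0.1] open 0.0133 move [ 6.3  -0.26  5.34] roll -0.1
```

>>> {"op": "play_rows", "data": {"targets": [3,0.14,0,0,6.3,0.14,0,0,6.3,0.14,2,0,6.3,0.14,4,0,6.3,0.14,5.35,0,6.3,0.14,5.35,0,6.3,0.14,5.35,0,6.3,0.14,5.35,0]}}

```text
t: 6.53
tool_pos: [0.4549, 0.266, 0.0816]
orientation: [0.084, 3.139, 0.001]
force: [0.4, 0.4, -0.7]
opening: 0.0137
gripper_force: 15.0
```

```bash
python3 - <<'E'
from h import *
cam('scene');go([.505,.2632,.082],np.radians(177));c=cam('scene')
s=read_state();M=R.from_rotvec(s['orientation']).as_matrix()
a=c['image'][100:250,300:500].copy();h=cv2.cvtColor(c['image'],cv2.COLOR_RGB2HSV)
c['image']=cv2.resize(a,None,fx=4,fy=4,interpolation=cv2.INTER_CUBIC);save(c,'s5.png')
E
```

```text
t 6.58 head 176.9 tcp [0.4551 0.2661 0.0818] F [ 0.2  0.6 -0.6] open 0.0136 move [-5.   -0.02 -0.01] roll -0.1
```

View pics/s5.png

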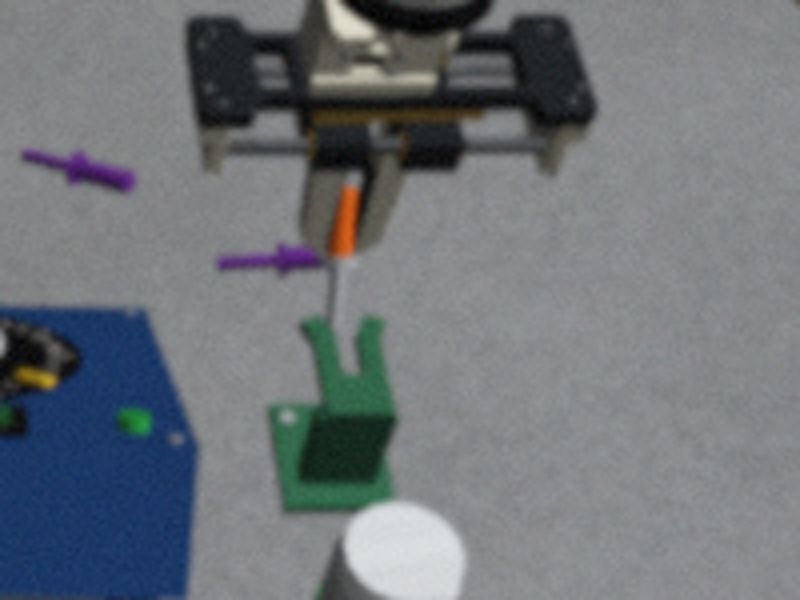

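```bash
python3 - <<'E'
from h import *
c=cam('scene');s=read_state();M=R.from_rotvec(s['orientation']).as_matrix()
def cr(p): return ((proj(c,p)-[300,100])*4).round(0)
ax=np.array([.574,0,-.819]);g=np.array([.005,0,-.019])
for st in (0,36,60,76): print(st,cr(s['tool_pos']+M@(g+ax*(st-60)/1000)))
for x,y in((.536,.2618),(.51,.263),(.498,.2636)): print('slot',cr([x,y,.07]))
E
```

```text
0 [333. 318.]
36 [338. 253.]
60 [342. 209.]
76 [344. 180.]
slot [355. 372.]
slot [347. 333.]
slot [343. 315.]
```

The scene view shows the pin held. Its foot at crop (332,322) faces the slot mouth, in line within about 1 mm. I slide it in slowly.

>>> {"op": "play_rows", "data": {"targets": [-0.7,0,0,0,-1.3,0,0,0,-1.9,0,0,0,-2.5,0,0,0,-3,0,0,0,-3.5,0,0,0,-3.5,0,0,0], "grip_force": 8}}

```text
t: 7.27
tool_pos: [0.4899, 0.2635, 0.0801]
orientation: [0.085, 3.14, -0.0]
force: [0.8, 0.5, -0.3]
opening: 0.0138
gripper_force: 8.0
```

>>> {"op": "play_rows", "data": {"targets": [-0.5,0,0,0,-1,0,0,0,-1.4,0,0,0,-1.7,0,0,0,-1.7,0,0,0]}}

```text
t: 7.68
tool_pos: [0.5065, 0.2628, 0.0802]
orientation: [0.085, 3.14, 0.0]
force: [0.6, -0.8, -1.0]
opening: 0.0137
gripper_force: 8.0
```

```bash
python3 - <<'E'
from h import *
go([.532,.262,.078],np.radians(177))
c=cam('wrist');h=cv2.cvtColor(c['image'],cv2.COLOR_RGB2HSV);m=cv2.inRange(h,(4,150,100),(16,255,255))
k,l,st,ce=cv2.connectedComponentsWithStats(m);print([(st[i],ce[i].round(1)) for i in range(1,k) if st[i,4]>100])
E
```

```text
t 7.68 head 176.9 tcp [0.5065 0.2628 0.0802] F [ 0.6 -0.8 -1. ] open 0.0137 move [-2.55  0.06  0.22] roll -0.1
[(array([ 267,  267,   34,   40, 1004], dtype=int32), array([283.6, 285.9]))]
```

>>> {"op": "play_rows", "data": {"targets": [-0.3,0,0.1,0,-0.6,0,0.2,0,-0.9,0,0.2,0,-1.2,0,0.2,0,-1.2,0,0.2,0], "grip_force": 5}}

```text
t: 8.15
tool_pos: [0.5182, 0.2621, 0.0781]
orientation: [-0.084, -3.14, 0.0]
force: [-1.4, 0.4, -0.3]
opening: 0.0138
gripper_force: 5.8
```

```bash
cat > b.py <<'E'
from h import *
go([.532,.262,.078],np.radians(177))
c=cam('wrist');h=cv2.cvtColor(c['image'],cv2.COLOR_RGB2HSV);m=cv2.inRange(h,(4,150,100),(16,255,255))
k,l,st,ce=cv2.connectedComponentsWithStats(m);print([(st[i],ce[i].round(1)) for i in range(1,k) if st[i,4]>100]);save(c,'b.png')
E
python3 b.py
```

```text
t 8.15 head 176.9 tcp [0.5182 0.2621 0.0781] F [-1.4  0.4 -0.3] open 0.0138 move [-1.38  0.06  0.01] roll -0.1
[(array([267, 271,  34,  34, 877], dtype=int32), array([283.4, 287.9]))]
```

>>> {"op": "play_rows", "data": {"targets": [-0.3,0,0,0,-0.6,0,0,0,-0.9,0,0,0,-1.2,0,0,0,-1.2,0,0,0]}}

```text
t: 8.62
tool_pos: [0.5305, 0.2614, 0.0781]
orientation: [0.085, 3.14, 0.0]
force: [-0.0, -0.2, -1.8]
opening: 0.0139
gripper_force: 5.0
```

```bash
python3 b.py
```

```text
t 8.62 head 176.9 tcp [0.5305 0.2614 0.0781] F [-0.  -0.2 -1.8] open 0.0139 move [-0.14  0.07  0.01] roll -0.1
[(array([ 266,  264,   35,   48, 1021], dtype=int32), array([284.7, 292. ]))]
```

>>> {"op": "play_rows", "data": {"targets": [-0.1,0,0.1,0,-0.1,0,0.2,0,-0.1,0,0.2,0]}}

```text
t: 8.92
tool_pos: [0.5317, 0.2615, 0.0769]
orientation: [0.084, 3.139, 0.001]
force: [0.3, -1.1, 4.8]
opening: 0.0139
gripper_force: 5.0
```

>>> {"op": "play_rows", "data": {"targets": [0,0,0,0,0,0,0,0,0,0,0,0,0,0,0,0,0,0,0,0,0,0,0,0], "grip": 3}}

```text
t: 9.42
tool_pos: [0.5307, 0.2615, 0.076]
orientation: [-0.084, -3.14, 0.0]
force: [-0.2, 0.5, 0.1]
opening: 0.03
gripper_force: 0.0
```

```bash
python3 b.py;python3 - <<'E'
from h import *
c=cam('scene');h=cv2.cvtColor(c['image'],cv2.COLOR_RGB2HSV);m=cv2.inRange(h,(4,150,100),(16,255,255))
k,l,st,ce=cv2.connectedComponentsWithStats(m);print([(st[i],ce[i].round(1)) for i in range(1,k) if st[i,4]>10])
for p in((.53,.262,.074),(.53,.262,.110)):print(proj(c,p))
w=cam('wrist')
for p in((.53,.262,.074),(.53,.262,.110)):print(proj(w,p))
E
```

```text
t 9.42 head 176.9 tcp [0.5307 0.2615 0.076 ] F [-0.2  0.5  0.1] open 0.03 move [-0.13  0.06 -0.2 ] roll -0.1
[(array([ 267,  264,   34,   65, 1228], dtype=int32), array([286.7, 303.2]))]
[(array([75, 17, 42,  8, 49], dtype=int32), array([95.9, 18.5])), (array([389, 177,   6,  14,  49], dtype=int32), array([391.2, 182.2])), (array([183, 240,  11,  33,  69], dtype=int32), array([188.7, 257.8]))]
[388.56407593 189.44390585]
[392.29426783 178.34776175]
[284.23132934 272.9783706 ]
[284.45502553 313.49926917]
```

>>> {"op": "play_rows", "data": {"targets": [0,0,-1,0,0,0,-2.5,0,0,0,-5,0,0,0,-9,0,0,0,-13,0,0,0,-14,0,0,0,-14,0]}}

```text
t: 10.15
tool_pos: [0.5336, 0.2626, 0.2228]
orientation: [0.084, 3.131, 0.006]
force: [1.7, -0.0, -0.6]
opening: 0.03
gripper_force: 0.0
```

```bash
python3 - <<'E'
from h import *
cam('top');w=cam('wrist');s=cam('scene');t=cam('top')
I=[w['image'][120:340,180:400],s['image'][150:260,330:440],t['image'][200:300,130:230]]
cv2.imwrite('pics/p6.png',cv2.cvtColor(np.hstack([cv2.resize(i,(266,266),interpolation=cv2.INTER_CUBIC) for i in I]),cv2.COLOR_RGB2BGR))
for c in(w,s,t):
    h=cv2.cvtColor(c['image'],cv2.COLOR_RGB2HSV);m=cv2.inRange(h,(4,150,100),(16,255,255))
    k,l,st,ce=cv2.connectedComponentsWithStats(m);print([(st[i],ce[i].round(1)) for i in range(1,k) if st[i,4]>10])
    for p in((.53,.262,.070),(.53,.262,.110)):print(proj(c,p))
go([.53,.0335,.30],np.radians(175.3))
E
```

```text
[(array([274, 190,  18,  27, 315], dtype=int32), array([283. , 204.7]))]
[282.66357657 193.67805396]
[282.70420484 207.07804606]
[(array([75, 17, 42,  8, 50], dtype=int32), array([97. , 18.7])), (array([389, 177,   6,  14,  49], dtype=int32), array([391.3, 182. ])), (array([183, 240,  11,  33,  70], dtype=int32), array([188.8, 257.4]))]
[388.16490956 190.63129987]
[392.29426783 178.34776175]
[]
[167.59036861 244.37385833]
[161.79727058 243.24789511]
t 10.35 head 176.9 tcp [0.5298 0.2611 0.2142] F [ 0.5 -0.3 -0.1] open 0.0302 move [ -1.21 -22.74  -8.55] roll 1.6
```

View pics/p6.png

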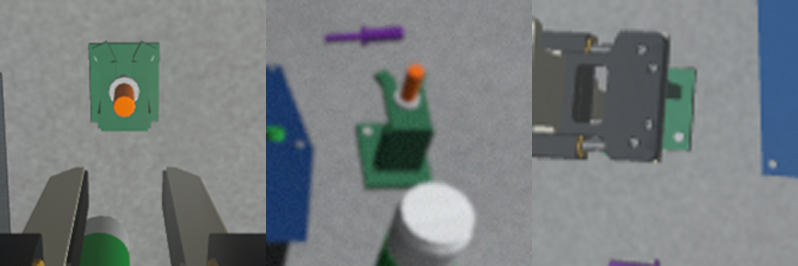

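The pin stands upright in the notch, collar seated against the closed end (collar about (282,196) in the wrist frame, 2 mm beyond the notch point). Next is the dial.

>>> {"op": "play_rows", "data": {"targets": [0,0,-4,-7,-1.2,-22.5,-4,-25,-1.2,-22.5,-4,-25,-1.2,-22.5,-4,-25,-1.2,-22.5,-4,-25,-1.2,-22.5,-4,-25,-1.2,-22.5,-4,-25,-1.2,-22.5,-4,-25], "grip": 7}}

```text
t: 11.02
tool_pos: [0.5297, 0.0318, 0.2539]
orientation: [0.59, -3.082, 0.001]
force: [-0.7, -0.2, 0.0]
opening: 0.0694
gripper_force: 0.0
```

>>> {"op": "play_rows", "data": {"targets": [0,0,0,0,0,0,0,0]}}

```text
t: 11.18
tool_pos: [0.5301, 0.0367, 0.2547]
orientation: [0.597, -3.082, -0.002]
force: [0.7, 0.3, 0.3]
opening: 0.0702
gripper_force: 0.0
```

```bash
python3 - <<'E'
from h import *
go([.531,.0352,.143],np.radians(202))
w=cam('wrist');h=cv2.cvtColor(w['image'],cv2.COLOR_RGB2HSV)
red=cv2.bitwise_or(cv2.inRange(h,(0,150,100),(4,255,255)),cv2.inRange(h,(174,150,100),(180,255,255)))
for m in(red,cv2.inRange(h,(20,150,100),(32,255,255))):
    k,l,st,ce=cv2.connectedComponentsWithStats(m);print([(st[i],ce[i].round(1)) for i in range(1,k) if st[i,4]>10])
C=CTR+[0,.002,0]
for a,r in((0,.03),(0,.06),(2.24,.07)): print(a,r,proj(w,C+RS@[-r*np.cos(a),r*np.sin(a),.004 if a else .01]))
save(w,'w7.png')
E
```

```text
t 11.18 head -158.1 tcp [0.5301 0.0367 0.2547] F [0.7 0.3 0.3] open 0.0702 move [-0.05 -0.18 11.17] roll -0.1
[(array([ 219,   25,   95,   68, 2481], dtype=int32), array([264.6,  57.9])), (array([288, 179,   4,   5,  15], dtype=int32), array([289.7, 181.1])), (array([ 85, 284,  23,  20, 346], dtype=int32), array([ 96.1, 293.2]))]
[(array([  14,    0,   70,   48, 2762], dtype=int32), array([50.6, 20.8])), (array([501, 281,  12,  10,  90], dtype=int32), array([507. , 285.6])), (array([302, 288,  17,  23, 201], dtype=int32), array([310.4, 299.1])), (array([ 100,  335,   34,   74, 1119], dtype=int32), array([112.9, 373.2])), (array([451, 347,  16,  62, 382], dtype=int32), array([461., 381.])), (array([450, 350,   3,   6,  11], dtype=int32), array([450.8, 352.7])), (array([444, 391,   3,   7,  15], dtype=int32), array([444.6, 393.8]))]
0 0.03 [285.76340545 190.93791681]
0 0.06 [298.26617349 161.68671692]
2.24 0.07 [311.11903672 298.8468659 ]
```

>>> {"op": "play_rows", "data": {"targets": [0,-0.15,3,0,0,-0.15,6,0,0,-0.15,8.5,0,0,-0.15,10,0,0,-0.15,10.7,0,0,-0.15,11.2,0,0,-0.15,11.2,0]}}

```text
t: 11.82
tool_pos: [0.531, 0.0356, 0.1435]
orientation: [0.599, -3.083, -0.001]
force: [-0.5, -0.5, -0.3]
opening: 0.0698
gripper_force: 0.0
```

>>> {"op": "play_rows", "data": {"targets": [0,0,0,0,0,0,0,0,0,0,0,0,0,0,0,0,0,0,0,0], "grip": 4, "grip_force": 15}}

```text
t: 12.23
tool_pos: [0.5319, 0.0351, 0.1452]
orientation: [-0.597, 3.083, 0.0]
force: [-0.9, 2.8, 3.9]
opening: 0.0474
gripper_force: 14.5
```

>>> {"op": "play_rows", "data": {"targets": [0,0,0,6,0,0,0,12,0,0,0,18,0,0,0,24,0,0,0,30,0,0,0,36,0,0,0,42,0,0,0,48]}}

```text
t: 12.9
tool_pos: [0.5321, 0.0351, 0.1453]
orientation: [0.715, 3.057, 0.002]
force: [-0.2, 1.3, 5.0]
opening: 0.0464
gripper_force: 16.1
```

>>> {"op": "play_rows", "data": {"targets": [0,0,0,6,0,0,0,6]}}

```text
t: 13.07
tool_pos: [0.5321, 0.0351, 0.1454]
orientation: [0.876, 3.015, 0.002]
force: [-1.0, 3.2, 5.4]
opening: 0.0475
gripper_force: 15.3
```

>>> {"op": "play_rows", "data": {"targets": [0,0,0,0,0,0,0,0,0,0,0,0,0,0,0,0], "grip": 7}}

```text
t: 13.4
tool_pos: [0.531, 0.0346, 0.1438]
orientation: [-0.866, -3.019, 0.001]
force: [0.0, 0.1, -0.3]
opening: 0.0679
gripper_force: 0.0
```

```bash
cat > d.py <<'E'
from h import *
go([.531,.0352,.143],np.radians(202));go([.531,.0352,.143],np.radians(148))
C=CTR+[0,.002,0]
for n in('wrist','scene','top'):
    w=cam(n);h=cv2.cvtColor(w['image'],cv2.COLOR_RGB2HSV)
    for nm,m in(('red',cv2.bitwise_or(cv2.inRange(h,(0,130,80),(5,255,255)),cv2.inRange(h,(172,130,80),(180,255,255)))),('yel',cv2.inRange(h,(20,150,100),(32,255,255)))):
        k,l,st,ce=cv2.connectedComponentsWithStats(m)
        for i in range(1,k):
            q=RS.T@(onplane(w,*ce[i],C+RS[:,2]*(.010 if nm=='red' else .004),RS[:,2])-C);r=np.hypot(*q[:2])
            if st[i,4]>3 and .02<r<.085: print(n,nm,st[i],ce[i].round(1),'r',r.round(4),'ang',np.arctan2(q[1],-q[0]).round(3))
    save(w,n+'_d.png')
E
python3 d.py
```

```text
t 13.4 head 148.0 tcp [0.531  0.0346 0.1438] F [ 0.   0.1 -0.3] open 0.0679 move [0.03 0.05 0.08] roll -54.0
t 13.4 head 148.0 tcp [0.531  0.0346 0.1438] F [ 0.   0.1 -0.3] open 0.0679 move [0.03 0.05 0.08] roll -0.0
wrist red [290 212   8  24 142] [293.2 223.6] r 0.0351 ang 0.324
wrist yel [424 315   8  10  42] [428.1 318.5] r 0.0665 ang 2.213
wrist yel [445 352   2   4   6] [445.7 353.5] r 0.078 ang 2.396
wrist yel [440 391   2   4   8] [440.5 392.5] r 0.0834 ang 2.608
scene yel [305 192   9   5  27] [309. 194.] r 0.0721 ang 2.267
```

>>> {"op": "play_rows", "data": {"targets": [0,0,0,-7,0,0,0,-14,0,0,0,-21,0,0,0,-28,0,0,0,-35,0,0,0,-42,0,0,0,-49,0,0,0,-54]}}

```text
t: 14.22
tool_pos: [0.5312, 0.0347, 0.144]
orientation: [0.608, -3.082, 0.0]
force: [0.3, 0.1, 0.1]
opening: 0.07
gripper_force: 0.0
```

>>> {"op": "play_rows", "data": {"targets": [0,0,0,0,0,0,0,0,0,0,0,0,0,0,0,0,0,0,0,0,0,0,0,0], "grip": 4, "grip_force": 40}}

```text
t: 14.72
tool_pos: [0.5312, 0.0348, 0.144]
orientation: [0.596, -3.084, -0.0]
force: [0.2, -0.3, -1.7]
opening: 0.0462
gripper_force: 38.3
```

```bash
python3 d.py
```

```text
t 14.72 head -158.1 tcp [0.5312 0.0348 0.144 ] F [ 0.2 -0.3 -1.7] open 0.0462 move [0.   0.05 0.1 ] roll -0.1
t 14.72 head -158.1 tcp [0.5312 0.0348 0.144 ] F [ 0.2 -0.3 -1.7] open 0.0462 move [0.   0.05 0.1 ] roll 53.9
wrist red [310 232  10  10  58] [314.5 236.9] r 0.0386 ang 0.325
wrist yel [159 335  24  74 822] [168.  373.2] r 0.0652 ang -2.65
wrist yel [395 351   2   5   9] [395.6 353.2] r 0.0836 ang 1.623
wrist yel [317 390  26  30 442] [329.3 405.4] r 0.0695 ang 2.246
scene yel [305 192   9   5  26] [309.2 194.1] r 0.0726 ang 2.269
```

>>> {"op": "play_rows", "data": {"targets": [0,0,0,6,0,0,0,12,0,0,0,18,0,0,0,24,0,0,0,30,0,0,0,36,0,0,0,42,0,0,0,48]}}

```text
t: 15.53
tool_pos: [0.5309, 0.0357, 0.145]
orientation: [-0.714, -3.058, -0.002]
force: [-2.0, -0.5, 2.3]
opening: 0.0454
gripper_force: 42.0
```

>>> {"op": "play_rows", "data": {"targets": [0,0,0,6,0,0,0,6]}}

```text
t: 15.7
tool_pos: [0.5305, 0.0361, 0.1453]
orientation: [-0.876, -3.015, -0.003]
force: [-11.1, 4.7, 11.9]
opening: 0.0462
gripper_force: 42.1
```

```bash
python3 d.py
```

```text
t 15.7 head 147.6 tcp [0.5305 0.0361 0.1453] F [-11.1   4.7  11.9] open 0.0462 move [-0.09 -0.05  0.23] roll -54.4
t 15.7 head 147.6 tcp [0.5305 0.0361 0.1453] F [-11.1   4.7  11.9] open 0.0462 move [-0.09 -0.05  0.23] roll -0.4
wrist red [307 216  14  30 175] [313.3 229.9] r 0.0329 ang 0.71
wrist yel [394 338  13  70 360] [401.9 375.8] r 0.0671 ang 2.674
scene yel [305 192   9   5  27] [309.1 194. ] r 0.0722 ang 2.265
```

>>> {"op": "play_rows", "data": {"targets": [0,0,0,0,0,0,0,0,0,0,0,0,0,0,0,0,0,0,0,-7,0,0,0,-14,0,0,0,-21,0,0,0,-28], "grip": 7}}

```text
t: 16.52
tool_pos: [0.5313, 0.0346, 0.1439]
orientation: [-0.103, -3.14, 0.0]
force: [0.9, -0.0, -0.5]
opening: 0.0702
gripper_force: 0.0
```

>>> {"op": "play_rows", "data": {"targets": [0,0,0,-7,0,0,0,-14,0,0,0,-21,0,0,0,-28,0,0,0,-35,0,0,0,-35,0,0,0,-35]}}

```text
t: 17.1
tool_pos: [0.5313, 0.0347, 0.144]
orientation: [0.831, -3.029, -0.0]
force: [0.1, 0.8, 0.3]
opening: 0.0701
gripper_force: 0.0
```

>>> {"op": "play_rows", "data": {"targets": [0,0,0,0,0,0,0,0,0,0,0,0,0,0,0,0,0,0,0,0,0,0,0,0], "grip": 4, "grip_force": 55}}

```text
t: 17.6
tool_pos: [0.5315, 0.0344, 0.144]
orientation: [-0.836, 3.028, -0.001]
force: [2.7, -2.4, -2.7]
opening: 0.0476
gripper_force: 51.1
```

>>> {"op": "play_rows", "data": {"targets": [0,0,0,5,0,0,0,10,0,0,0,15,0,0,0,20,0,0,0,25,0,0,0,30,0,0,0,35,0,0,0,40]}}

```text
t: 18.27
tool_pos: [0.5321, 0.0354, 0.1443]
orientation: [0.254, 3.129, 0.002]
force: [-1.6, -0.9, 2.5]
opening: 0.0432
gripper_force: 55.5
```

```bash
python3 d.py
```

```text
t 18.27 head 170.7 tcp [0.5321 0.0354 0.1443] F [-1.6 -0.9  2.5] open 0.0432 move [ 0.11 -0.03  0.13] roll -31.3
t 18.27 head 170.7 tcp [0.5321 0.0354 0.1443] F [-1.6 -0.9  2.5] open 0.0432 move [ 0.11 -0.03  0.13] roll 22.7
wrist red [325 242  22  18 130] [335.  250.4] r 0.0343 ang 0.993
wrist yel [167 335  23  74 801] [175.9 372.5] r 0.0721 ang -2.14
wrist yel [390 347  10  62 318] [395.4 379.6] r 0.0722 ang 2.32
scene yel [305 192   9   5  27] [309. 194.] r 0.0721 ang 2.267
```

>>> {"op": "play_rows", "data": {"targets": [0,0,0,5,0,0,0,10,0,0,0,15,0,0,0,20,0,0,0,25,0,0,0,30]}}

```text
t: 18.92
tool_pos: [0.529, 0.0376, 0.1462]
orientation: [-1.047, -2.956, -0.005]
force: [-20.7, 10.0, 20.8]
opening: 0.0455
gripper_force: 63.7
```

>>> {"op": "play_rows", "data": {"targets": [0,0,0,0,0,0,0,0,0,0,0,0,0,0,0,0], "grip": 7}}

```text
t: 19.25
tool_pos: [0.531, 0.0346, 0.1439]
orientation: [-1.048, -2.961, 0.001]
force: [0.7, -0.3, -0.9]
opening: 0.0674
gripper_force: 0.0
```

```bash
python3 d.py
```

```text
t 19.25 head 141.0 tcp [0.531  0.0346 0.1439] F [ 0.7 -0.3 -0.9] open 0.0674 move [0.04 0.05 0.09] roll -61.0
t 19.25 head 141.0 tcp [0.531  0.0346 0.1439] F [ 0.7 -0.3 -0.9] open 0.0674 move [0.04 0.05 0.09] roll -7.0
wrist red [328 226  25  28 197] [339.9 239.1] r 0.0322 ang 1.243
wrist yel [422 298  42  17 515] [440.3 307.1] r 0.0693 ang 2.238
wrist yel [442 337  18  72 441] [453.1 376. ] r 0.0828 ang 2.613
wrist yel [443 351   3   5   7] [443.9 353.1] r 0.0754 ang 2.52
wrist yel [437 391   3   7  12] [438.2 393.8] r 0.0815 ang 2.744
scene yel [305 192   9   5  25] [309.1 194. ] r 0.0722 ang 2.266
```

>>> {"op": "play_rows", "data": {"targets": [0,0,0,-7,0,0,0,-14,0,0,0,-21,0,0,0,-28,0,0,0,-35,0,0,0,-42,0,0,0,-49,0,0,0,-56]}}

```text
t: 20.07
tool_pos: [0.5312, 0.0346, 0.1439]
orientation: [0.472, -3.105, -0.0]
force: [-0.4, 0.6, 0.3]
opening: 0.0699
gripper_force: 0.0
```

>>> {"op": "play_rows", "data": {"targets": [0,0,0,-7,0,0,0,-14,0,0,0,-14,0,0,0,-14]}}

```text
t: 20.4
tool_pos: [0.5312, 0.0347, 0.144]
orientation: [0.832, -3.029, -0.0]
force: [-1.0, 0.5, -0.7]
opening: 0.07
gripper_force: 0.0
```

>>> {"op": "play_rows", "data": {"targets": [0,0,0,0,0,0,0,0,0,0,0,0,0,0,0,0,0,0,0,0,0,0,0,0], "grip": 4}}

```text
t: 20.9
tool_pos: [0.5315, 0.0344, 0.144]
orientation: [-0.836, 3.028, -0.001]
force: [2.9, -3.7, -2.6]
opening: 0.0472
gripper_force: 51.1
```

>>> {"op": "play_rows", "data": {"targets": [0,0,0,5,0,0,0,10,0,0,0,15,0,0,0,20,0,0,0,25,0,0,0,30,0,0,0,35,0,0,0,40]}}

```text
t: 21.57
tool_pos: [0.5321, 0.0354, 0.1442]
orientation: [0.254, 3.13, 0.002]
force: [10.2, -1.9, -8.5]
opening: 0.0432
gripper_force: 55.5
```

>>> {"op": "play_rows", "data": {"targets": [0,0,0,5,0,0,0,10,0,0,0,15,0,0,0,20,0,0,0,25,0,0,0,30]}}

```text
t: 22.07
tool_pos: [0.5291, 0.0376, 0.1461]
orientation: [-1.052, -2.954, -0.005]
force: [-27.8, 10.6, 29.0]
opening: 0.0456
gripper_force: 63.8
```

>>> {"op": "play_rows", "data": {"targets": [0,0,0,0,0,0,0,0,0,0,0,0,0,0,0,0], "grip": 7}}

```text
t: 22.4
tool_pos: [0.5313, 0.0347, 0.144]
orientation: [-1.05, -2.961, 0.0]
force: [0.6, -0.6, 0.1]
opening: 0.0671
gripper_force: 0.0
```

```bash
python3 d.py
```

```text
t 22.4 head 140.9 tcp [0.5313 0.0347 0.144 ] F [ 0.6 -0.6  0.1] open 0.0671 move [0.05 0.02 0.1 ] roll -61.1
t 22.4 head 140.9 tcp [0.5313 0.0347 0.144 ] F [ 0.6 -0.6  0.1] open 0.0671 move [0.05 0.02 0.1 ] roll -7.1
wrist red [370 259   4   3   7] [371.7 259.9] r 0.0397 ang 1.768
wrist red [341 265  12  10  78] [346.7 269.6] r 0.026 ang 1.785
wrist yel [421 298  42  17 500] [439.7 306.6] r 0.0693 ang 2.238
wrist yel [442 337  18  72 437] [453.2 376.3] r 0.0832 ang 2.615
wrist yel [443 351   3   5   8] [443.9 352.9] r 0.0756 ang 2.52
wrist yel [437 391   3   9  15] [438.3 394.5] r 0.082 ang 2.748
scene yel [305 192   9   5  26] [309.1 194. ] r 0.072 ang 2.263
```

>>> {"op": "play_rows", "data": {"targets": [0,0,0,-7,0,0,0,-14,0,0,0,-21,0,0,0,-28,0,0,0,-35,0,0,0,-42,0,0,0,-49,0,0,0,-56]}}

```text
t: 23.22
tool_pos: [0.5313, 0.0346, 0.1439]
orientation: [0.472, -3.106, -0.0]
force: [0.0, 0.1, 0.8]
opening: 0.0703
gripper_force: 0.0
```

>>> {"op": "play_rows", "data": {"targets": [0,0,0,-7,0,0,0,-14,0,0,0,-14,0,0,0,-14]}}

```text
t: 23.55
tool_pos: [0.5313, 0.0347, 0.144]
orientation: [0.832, -3.029, -0.0]
force: [0.2, -0.8, -1.1]
opening: 0.0699
gripper_force: 0.0
```

>>> {"op": "play_rows", "data": {"targets": [0,0,0,0,0,0,0,0,0,0,0,0,0,0,0,0,0,0,0,0,0,0,0,0], "grip": 4}}

```text
t: 24.05
tool_pos: [0.5315, 0.0344, 0.144]
orientation: [-0.836, 3.028, -0.001]
force: [2.8, -2.9, -2.8]
opening: 0.0473
gripper_force: 51.1
```

>>> {"op": "play_rows", "data": {"targets": [0,0,0,5,0,0,0,10,0,0,0,15,0,0,0,20,0,0,0,25,0,0,0,30,0,0,0,35,0,0,0,40]}}

```text
t: 24.72
tool_pos: [0.5318, 0.0354, 0.1443]
orientation: [0.254, 3.13, 0.002]
force: [5.1, -1.1, -3.8]
opening: 0.0431
gripper_force: 55.4
```

>>> {"op": "play_rows", "data": {"targets": [0,0,0,5,0,0,0,10,0,0,0,15,0,0,0,20,0,0,0,20]}}

```text
t: 25.13
tool_pos: [0.5299, 0.0363, 0.1455]
orientation: [-0.794, -3.036, -0.003]
force: [-14.6, 3.4, 15.6]
opening: 0.0452
gripper_force: 58.0
```

>>> {"op": "play_rows", "data": {"targets": [0,0,0,0,0,0,0,0,0,0,0,0,0,0,0,0], "grip": 7}}

```text
t: 25.47
tool_pos: [0.5313, 0.0348, 0.144]
orientation: [-0.789, -3.041, -0.0]
force: [0.5, 0.8, -0.2]
opening: 0.0663
gripper_force: 0.0
```

```bash
python3 d.py
```

```text
t 25.47 head 150.9 tcp [0.5313 0.0348 0.144 ] F [ 0.5  0.8 -0.2] open 0.0663 move [0.04 0.02 0.1 ] roll -51.1
t 25.47 head 150.9 tcp [0.5313 0.0348 0.144 ] F [ 0.5  0.8 -0.2] open 0.0663 move [0.04 0.02 0.1 ] roll 2.9
wrist red [337 298  21  14 135] [347.  304.4] r 0.028 ang 2.257
wrist yel [442 352   3   4   6] [443.  353.3] r 0.0782 ang 2.352
wrist yel [437 391   2   6  11] [437.5 393.3] r 0.0838 ang 2.571
scene yel [305 193   9   4  24] [309.2 194.1] r 0.0727 ang 2.269
```

>>> {"op": "play_rows", "data": {"targets": [0,0,-1,0,0,0,-3,0,0,0,-6,0,0,0,-9,0,0,0,-11,0,0,0,-11,0,0,0,-11,0]}}

```text
t: 26.2
tool_pos: [0.5324, 0.0347, 0.2564]
orientation: [0.788, 3.037, 0.001]
force: [-0.5, 0.1, -0.5]
opening: 0.07
gripper_force: 0.0
```

```bash
python3 d.py; python3 - <<'E'
import cv2,numpy as np
a=cv2.imread('pics/wrist_d.png');cv2.imwrite('pics/fin.png',cv2.resize(a[140:400,200:400],(460,598),interpolation=cv2.INTER_CUBIC))
E
```

```text
t 26.2 head 150.9 tcp [0.5324 0.0347 0.2564] F [-0.5  0.1 -0.5] open 0.07 move [ 0.18 -0.04 11.34] roll -51.1
t 26.2 head 150.9 tcp [0.5324 0.0347 0.2564] F [-0.5  0.1 -0.5] open 0.07 move [ 0.18 -0.04 11.34] roll 2.9
wrist red [317 224  21  10  80] [327.2 228.6] r 0.0311 ang 2.253
wrist yel [364 236  25  15 240] [375.9 242.9] r 0.0701 ang 2.247
scene yel [305 193   9   4  25] [309.3 194.2] r 0.0731 ang 2.272
```

View pics/fin.png

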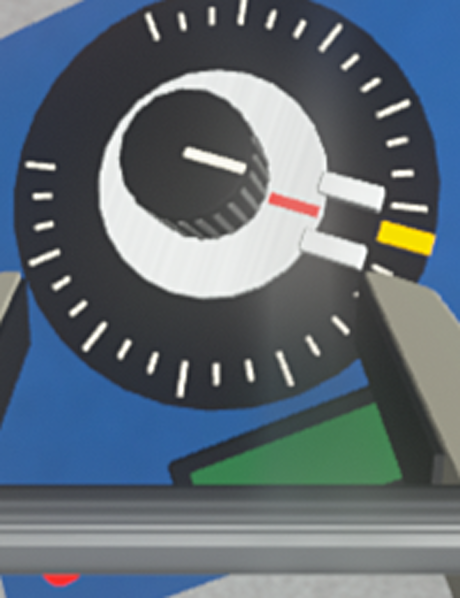

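The red line points at the yellow marker tab; the measured angles are 2.253 and 2.247 rad, a 0.006 rad difference. I check that the pin is still standing, then hand in.

```bash
python3 - <<'E'
from h import *
c=cam('scene');h=cv2.cvtColor(c['image'],cv2.COLOR_RGB2HSV);m=cv2.inRange(h,(4,150,100),(16,255,255))
k,l,st,ce=cv2.connectedComponentsWithStats(m);ok=[(st[i],ce[i].round(1)) for i in range(1,k) if st[i,4]>10];print(ok)
if any(abs(x[1][0]-391.3)<1.5 and abs(x[1][1]-182)<1.5 for x in ok): print(workorder.close_job())
E
```

```text
[(array([75, 17, 42,  9, 49], dtype=int32), array([96.7, 18.7])), (array([389, 177,   6,  14,  48], dtype=int32), array([391.4, 181.9])), (array([183, 240,  11,  33,  68], dtype=int32), array([188.7, 257.7]))]
the job is handed in; nothing more can be done
None
```

The lock pin stands released and upright at the closed end of the notch, the dial pointer measures within about 0.01 rad of the yellow marker, and the job is handed in; the judge's verdict was not shown.

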